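Crack-test a bracket weld and hold on the ringed spot

ROBOT

A 6-joint arm with a two-finger parallel gripper is mounted at the origin on a cart in front of the work surface, level with it; the furniture and walls round the work are solid. World frame = base frame: x ahead of the robot, y to its left, z up, the work surface at z = 0. Lengths are in mm, angles in rad, forces in N, time in s.
With the tool pointing down it reaches from about 275 to 850 mm from the base axis. Payload 19 kg.
Tool frame: the origin (TCP) lies midway between the tips of the shut fingers; the grasp point (between the pads) lies 19 mm behind it; z points along the fingers, y is the line along which they close (so a half turn about z gives the same grasp; the last joint's range is limited). The gripper opens to 85 mm and grips with 20 to 120 N. Pads are 22 mm wide; open, the fingers measure 114 mm over their backs; the gripper's body (76 mm by 85 mm) begins 54 mm behind the grasp point. The pads swing forward as they close: fully open they stand 13 mm farther back than shut.
Start: joints at [0.974, 0.15, 1.437, -0, 1.554, -0.134], TCP at [256.708, 514.477, 196.367] pointing down, gripper open.
Joint ranges: [-2.8, 2.8], [-0.68, 2.1], [0.12, 2.68], [-1.39, 4.53], [0.16, 2.79], [-2.81, 2.81]. Speed limits (rad/s): [1.89, 1.89, 2.22, 3.01, 3.01, 3.01].

INTERFACE

Orientations are given as a 3x3 rotation matrix whose columns are the frame's x, y, z axes.
In Python, from cell import bot gives the robot as it stands.
- The arm moves only by the tool carry_out, never from a script. Its argument "rows" is text: rows parted by semicolons, each of 7 numbers parted by spaces: the opening, from -1 (shut) to 1 (fully open), then the shift along the tool's x, y, z in m, then the turn, a rotation vector about the tool's x, y, z in rad. In form: grip dx dy dz rx ry rz; .... A call has 1 to 12 rows; each row is the pose to reach, as a shift and turn from the pose commanded when the call began, along the tool's axes at that moment; what a row does not reach only later rows make up. A row lasts 1/10 s, in which the tool goes at most 50 mm and 8.59 degrees, less where a joint would pass 70% of its speed; a pose out of reach is approached as far as the arm can. A call with a gripper value outside its range is refused whole. The fingers move at their own pace and stop on an object; the grip force is fixed at half the most. Time passes only in rows, so rows that repeat a pose let the fingers close. It gives the time, the measured TCP pose, the force, the opening and the grip force at its end, in the units of the state.
- bot.sense(): the state, without advancing time (a new reading comes with each control period).
- bot.snapshot(name): name is "side" or "top" or "wrist"; returns a dict with "image" (480x640x3 uint8, red, green, blue), "range_z" (480x640 float32, mm along the optical axis (not along the pixel's ray), 0 where there is no reading), "vfov" (degrees; the focal length in pixels is half the picture's height over the tangent of half this angle, whatever the lens; pixels are square), "cx", "cy" (the principal point, pixels), "cam_to_world" (4x4, takes a point from camera to world coordinates). Camera axes: x right, y up, looking along -z (the intrinsics and any distortion apply to the point x, -y, -z); pixel columns grow to the right and rows downward; lengths in mm; the calibration is good to about 2 mm. The wrist camera is an equidistant fisheye: a pixel r from the principal point sees the ray r / f radians off the axis. A picture is of the moment at which its call begins.
- bot.job_done(): hands the job in; it is judged then, once.
Trained networks look in the newest picture that a camera, given by its name, has taken for a name from the list of things; names that differ only in an ending like _2 or _b are one class to them, and where a whole thing is asked for, a point or a joint stands for the part that bears it (a point fixed in the world has none). Each returns a list of dicts, best first, with "confidence" (0 to 1); they miss things now and then, are a little off and sometimes report something else, mostly with a low value. They report only what shows in the picture. A call takes as long as a camera call. They do not tell look-alikes from the thing itself.
- bot.silhouettes(camera, label): "mask" (480x640 bool, what is visible of it) and "bbox" ([centre column, centre row, width, height] in pixels, round what is visible of it).
The state is a dict: "clock": time; "joints": joint angles; "dq": joint speeds; "effort": joint torques, N m; "eef_pos": TCP position; "eef_rot": TCP orientation; "contact_force": force on the tool from outside, world axes, zero at the start; "ft_torque": the same for the moment, N m; "grip_width": finger opening in mm; "grip_force": force on a finger pad.
Only numpy, scipy, OpenCV 4.12 (cv2) and the standard library are available. Lean on these libraries where they do the work, as an engineer would, in place of code of your own. Each camera call takes 0.05 s, during which the arm holds its last target. There are 200 camera calls.

TASK

Take the cordless crack tester out of its rest and set its spring nose on the bracket at the scribed start line, tester square to the base plate; draw it slowly (about 2 cm a second) along the foot of the weld to the scribed ring at the other end, keeping the nose partly pressed in all the way, neither lifting off nor bottoming out. Finish inside the ring and stay there for the reading: the program ends still gripping the tester, held still and square to the plate, with the nose lightly pressed in. Do not shift the table's tilt or disturb the things lying around.

Things in the scene. Friction and masses are not known exactly. Their poses are not given: they have to be found in the camera images.
- tester_grip (a point): Grasp point of the tester, on its axis at mid handle: 25 mm below its top, 110 mm above the extended tip, and 125 mm above the bench while it stands in the rest. z runs up the tester's axis, x and y are square to the flats of the handle. Grasp from above across any two opposite flats (28 mm); pull at least 70 mm straight up to clear the rest.
- nose_tip (a point): The tip of the tester's pin nose: the end of a round-ended steel pin 5 mm across that sticks out 28 mm from the cone of the barrel (cone 11 mm across there, 25 mm across 18 mm higher up). Moves with the pin.
- nose (a joint): How far the pin nose is pushed into the tester: 0 m fully out, 0.010 m bottomed. Spring: about 1.2 N to start moving, 400 N/m, so about 3.2 N at mid travel and 5.2 N when bottomed. Aim for mid travel (5 mm).
- bracket_face (a point): Welded steel T-bracket bolted on the tilting table. Origin: centre of the UPPER face of its base plate (80 mm along x, 134 along y, 8 thick); z square to the plate, y along the weld to the left, x to the far side. Web 24 mm high, 120 long, at x = 12 to 20 mm; weld bead 6 mm high before it, its foot at x = 5.5. Bolt heads 6.5 mm high at x = -27, y = +50 and -50 mm.
- seam_start (a point): Start of the line to follow, on the plate's upper face at the left end of the weld, just in front of the bead's foot (bracket x = +2, y = +45 mm), marked by one scribed straight line 19 mm long across the path. The path runs straight from here to the ring, 90 mm to the right. Axes as the bracket's.
- seam_spot (a point): The marked spot: centre of the scribed ring (15 mm across), on the plate's upper face at the right end of the weld (bracket x = +2, y = -45 mm). Axes as the bracket's.
- table_top (a joint): Tilt of the table top and bracket about its pivot line (parallel to bracket y), locked by stiff friction (about 10 N m): 0 level, growing as the near edge drops so that the plate faces the robot; 0.12 to 0.36 rad here. Pivot 38 mm above the bench, plate's upper face 18 mm from the pivot.
- tilt_table: Grey tilting inspection table fixed on the bench, base 110 x 170 mm, two cheeks 58 mm high at y = +78 and -78 mm, a small locking lever low on the right one. Origin under the middle of its base, z up, y along the weld.
- rest: Rest of the tester, fixed on the bench: foot 80 x 80 mm, four columns, grey deck 68 x 68 mm with its top 80 mm above the bench and a 29 mm hole in the middle (deck 10 mm thick). Origin under the middle of its foot, z up.
- tester: Cordless crack tester, 135 mm long, about 0.15 kg: grey square handle (28 x 28 x 66 mm) with a small screen, below it a black collar (38 mm across), a steel barrel (25 mm across) ending in a cone and a thin pin nose. It starts upright, nose down in the rest, collar lying on the deck. Origin at the tip of the fully extended nose, z up its axis to the handle.
- hex_key_mid (a point): Bystander: steel hex key 29 x 105 x 6 mm lying before the tilting table; its middle.
- caliper_mid (a point): Bystander: caliper 71 x 200 x 13 mm lying to the right; its middle.
- housing_mid (a point): Bystander: black moulded housing with a round top, 105 x 61 x 45 mm, behind the work; its middle.
Mind the look-alikes: they are no part of the job. Leave any blue look-alike of the tester alone. Of the things that look like the rest, take the one that is farthest to the robot's left at the start.

How it is judged (in metres and radians):
On the way, in this order (a step that is already met when the one before it is completed fails the run):
1. the tester is lifted clear of its rest (height (world z) of nose_tip above 0.075 m and contact force between tester and rest below 0.05 N), for 0.1 s.
2. the nose is set on the start line, partly pressed in (1 to 9.5 mm), tester square to the plate within 11 degrees (y of nose_tip in the frame of bracket_face between 0.038 and 0.052 m and x of nose_tip in the frame of bracket_face between -0.004 and 0.008 m and z of nose_tip in the frame of bracket_face between -0.003 and 0.004 m and value of joint nose between 0.001 and 0.0095 m and angle between the z axis of tester_grip and the z axis of bracket_face, either way round below 0.19 rad), for 0.2 s.
3. a quarter of the way along the foot of the weld, nose pressed, square (y of nose_tip in the frame of bracket_face between 0.0155 and 0.0295 m and x of nose_tip in the frame of bracket_face between -0.004 and 0.008 m and z of nose_tip in the frame of bracket_face between -0.003 and 0.004 m and value of joint nose between 0.001 and 0.0095 m and angle between the z axis of tester_grip and the z axis of bracket_face, either way round below 0.19 rad), for 0.08 s.
4. half way along the foot of the weld, nose pressed, square (y of nose_tip in the frame of bracket_face between -0.007 and 0.007 m and x of nose_tip in the frame of bracket_face between -0.004 and 0.008 m and z of nose_tip in the frame of bracket_face between -0.003 and 0.004 m and value of joint nose between 0.001 and 0.0095 m and angle between the z axis of tester_grip and the z axis of bracket_face, either way round below 0.19 rad), for 0.08 s.
5. three quarters along the foot of the weld, nose pressed, square (y of nose_tip in the frame of bracket_face between -0.0295 and -0.0155 m and x of nose_tip in the frame of bracket_face between -0.004 and 0.008 m and z of nose_tip in the frame of bracket_face between -0.003 and 0.004 m and value of joint nose between 0.001 and 0.0095 m and angle between the z axis of tester_grip and the z axis of bracket_face, either way round below 0.19 rad), for 0.08 s.
At the end, for the whole second after the job is handed in: The tester is still gripped in the fingers and still (under 1 cm/s), its tip on the plate within 7 mm of the centre of the scribed ring, its axis square to the plate within 11 degrees, the nose pressed in between 1 and 9.2 mm, pressing on the bracket with 0.8 to 8 N and touching the rest no more (distance between nose_tip and seam_spot below 0.007 m and angle between the z axis of tester_grip and the z axis of bracket_face, either way round below 0.19 rad and value of joint nose between 0.001 and 0.0092 m and contact force between tester and tilt_table between 0.8 and 8 N and contact force between tester and the fingers above 3 N and contact force between tester and rest below 0.05 N and height (world z) of tester_grip above 0.12 m and linear speed of tester below 0.01 m/s and angular speed of tester below 0.1 rad/s); the arm keeps its last pose, push and grip.
It fails at once if tester pressed hard on the bracket (over 15 N) (contact force between tester and tilt_table above 15 N).
It fails at once if nose dragged along the weld faster than 6 cm/s (y of nose_tip in the frame of bracket_face between -0.032 and 0.032 m and x of nose_tip in the frame of bracket_face between -0.015 and 0.02 m and value of joint nose above 0.001 m and linear speed of tester above 0.06 m/s).
It fails at once if between the two marks the nose lifts off the plate, or strays over 8 mm from the line while pressed (y of nose_tip in the frame of bracket_face between -0.032 and 0.032 m and ((x of nose_tip in the frame of bracket_face between -0.015 and 0.012 m and z of nose_tip in the frame of bracket_face between 0 and 0.02 m and value of joint nose below 0.0002 m) or (z of nose_tip in the frame of bracket_face between -0.004 and 0.012 m and value of joint nose above 0.001 m and (x of nose_tip in the frame of bracket_face above 0.01 m or x of nose_tip in the frame of bracket_face below -0.006 m)))).
It fails at once if table or bracket shifted (distance of seam_start from where it was at the start of the episode above 0.006 m).
It fails at once if a bystander disturbed (moved over 15 mm) (distance of any of hex_key_mid, caliper_mid, housing_mid from where it was at the start of the episode above 0.015 m).
It also fails if it takes over 48 s, if anything falls off the work surface, if the arm or the gripper's body presses on something with over 40 N, if the wrist force passes 120 N, or if a joint passes its speed limit or range.

## Working session

There is one attempt and no reset: what is moved stays moved. The work goes in short steps, Python scripts to look and compute and a tool call to move; the robot and the scene stay as the last step left them, time stands still between calls to the robot, and variables do not carry over. Pictures are saved under pics/ and viewed, at most 10 in all, crops included, and the job is handed in when it is done.

Besides the shell and the picture viewer there is one more tool, called after "Emit:" as a command line: name --argument value ..., lists and objects as JSON in quotes. carry_out: Moves the arm, as the interface text tells. Its arguments: {"type":"object","properties":{"rows":{"type":"string"}},"required":["rows"]}

```bash
mkdir -p pics; ls; cat > h.py <<'E'
import numpy as np, cv2
from cell import bot
def snap(n):
    s=bot.snapshot(n); s['f']=240/np.tan(np.radians(s['vfov']/2)); return s
def pts(s,rows,cols,wrist=False):
    z=s['range_z'][rows,cols].astype(float); f=s['f']
    u=(cols-s['cx'])/f; v=(rows-s['cy'])/f
    if wrist:
        r=np.hypot(u,v)+1e-9; k=np.tan(r)/r; u=u*k; v=v*k
    P=np.stack([u*z,-v*z,-z],-1)
    M=s['cam_to_world']; return P@M[:3,:3].T+M[:3,3], z>0
E
python3 - <<'E'
from h import *
st=bot.sense(); print({k:np.round(v,3) for k,v in st.items()})
ims=[]
for n in ['top','side']:
    s=snap(n); print(n,s['vfov'],s['cx'],s['cy'],np.round(s['cam_to_world'],3).tolist())
    np.savez(f'{n}.npz',**s)
    cv2.imwrite(f'pics/{n}.png',s['image'][:,:,::-1])
    for l in ['tester','rest','tilt_table','bracket_face','hex_key_mid','caliper_mid','housing_mid']:
        for d in bot.silhouettes(n,l):
            r,c=np.nonzero(d['mask']); p,ok=pts(s,r,c); p=p[ok]
            print(l,round(d['confidence'],2),np.round(d['bbox']),np.round(np.median(p,0)),np.round(np.percentile(p,[2,98],axis=0)).tolist() if len(p) else '')
E
```

```text
pics
{'clock': np.float64(0.0), 'joints': array([ 0.974,  0.151,  1.438, -0.   ,  1.554, -0.134]), 'dq': array([-0.001, -0.003,  0.002, -0.002, -0.001,  0.   ]), 'effort': array([ 1.0000e-03, -7.1306e+01, -5.7087e+01, -0.0000e+00,  9.0000e-03,
        0.0000e+00]), 'eef_pos': array([256.579, 514.274, 195.782]), 'eef_rot': array([[-0.895,  0.446, -0.001],
       [ 0.446,  0.895, -0.001],
       [ 0.   , -0.001, -1.   ]]), 'contact_force': array([-0.531,  0.501,  0.153]), 'ft_torque': array([-0.005,  0.019,  0.025]), 'grip_force': np.float64(0.0), 'grip_width': np.float64(85.199)}
top 48.32466214220914 319.5933721637281 243.15833561864844 [[0.027, 0.984, -0.175, 342.947], [-1.0, 0.026, -0.01, -69.222], [-0.006, 0.176, 0.984, 1321.906], [0.0, 0.0, 0.0, 1.0]]
tester 0.63 [171. 246.  19.  15.] [545. 285. 122.] [[532.0, 276.0, 9.0], [561.0, 304.0, 138.0]]
tester 0.51 [212. 262.  19.  17.] [509. 187. 146.] [[496.0, 177.0, 82.0], [525.0, 205.0, 154.0]]
rest 0.97 [278. 262.  38.  41.] [530.  47.  78.] [[494.0, 9.0, 3.0], [568.0, 85.0, 85.0]]
rest 0.76 [216. 266.  40.  39.] [499. 177.  78.] [[
[... 1263 characters left out ...]
 68.] [ 457. -202.   45.] [[411.0, -268.0, -0.0], [530.0, -99.0, 81.0]]
tilt_table 0.23 [242. 196.  20.  43.] [506. 180. 113.] [[494.0, 171.0, 30.0], [525.0, 201.0, 149.0]]
bracket_face 0.71 [304. 280.  76.  54.] [ 461. -188.   52.] [[416.0, -249.0, 26.0], [521.0, -113.0, 82.0]]
bracket_face 0.52 [384. 352.  77.  64.] [ 499. -413.    6.] [[475.0, -531.0, 1.0], [533.0, -339.0, 14.0]]
hex_key_mid 0.56 [272. 324.  22.  17.] [ 356. -251.    4.] [[352.0, -258.0, -1.0], [369.0, -214.0, 7.0]]
caliper_mid 0.65 [386. 352.  73.  57.] [ 499. -411.    6.] [[475.0, -530.0, 1.0], [533.0, -339.0, 14.0]]
housing_mid 0.97 [411. 267.  47.  24.] [ 734. -240.   21.] [[707.0, -271.0, 0.0], [771.0, -189.0, 41.0]]
```

```bash
python3 - <<'E'
import cv2
a=cv2.imread('pics/top.png')[140:340,140:540]; b=cv2.imread('pics/side.png')[150:400,190:470]
cv2.imwrite('pics/c1.png',cv2.resize(a,None,fx=2,fy=2,interpolation=2)); cv2.imwrite('pics/c2.png',cv2.resize(b,None,fx=2.4,fy=2.4,interpolation=2))
E
```

```text
(no output)
```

View pics/c1.png

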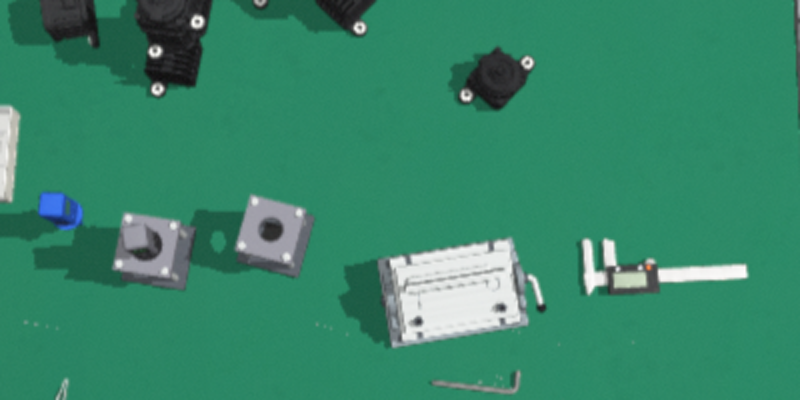

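View pics/c2.png

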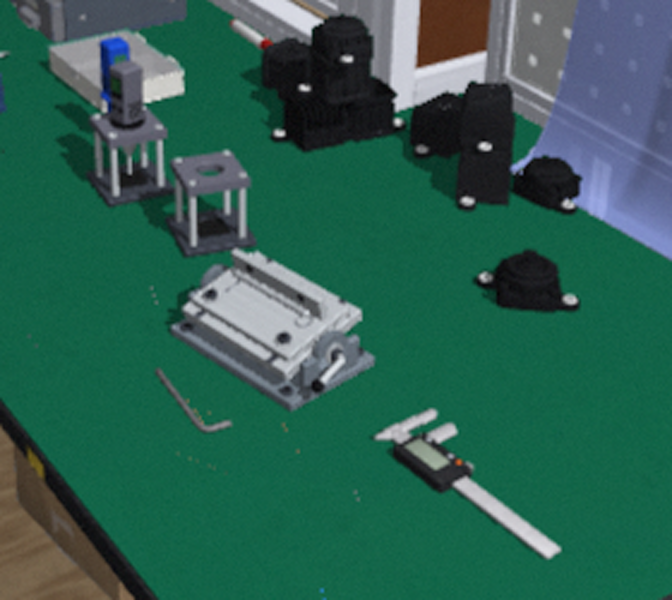

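The grey tester stands in the left rest (top px 212,262). Its look-alikes are the blue tester at (171,246) and the empty rest at (278,262). The white bracket is at about (370,288), and the ring is near its right end at about (385,282). I choose the grey tester and measure both from depth.

```bash
cat > m.py <<'E'
from h import *
def tester(s,wrist=False,box=(190,240,240,290)):
    g=np.mgrid[0:480,0:640]; p,ok=pts(s,g[0],g[1],wrist)
    m=ok&(abs(p[...,0]-510)<50)&(abs(p[...,1]-188)<50)&(p[...,2]>135)&(p[...,2]<165)
    q=p[m]; r=cv2.minAreaRect(q[:,:2].astype(np.float32)); return len(q),np.median(q,0),r
def plane(s,wrist=False):
    g=np.mgrid[0:480,0:640]; p,ok=pts(s,g[0],g[1],wrist)
    m=ok&(p[...,0]>405)&(p[...,0]<535)&(p[...,1]>-265)&(p[...,1]<-85)&(p[...,2]>25)&(p[...,2]<95)
    q=p[m]; best=0; rng=np.random.default_rng(0)
    for _ in range(600):
        a=q[rng.choice(len(q),3,False)]; n=np.cross(a[1]-a[0],a[2]-a[0])
        if np.linalg.norm(n)<200: continue
        n/=np.linalg.norm(n); n*=np.sign(n[2])
        if n[2]<.85: continue
        i=abs((q-a[0])@n)<1.5
        if i.sum()>best: best=i.sum(); I=i
    c=q[I].mean(0); n=np.linalg.svd(q[I]-c,full_matrices=False)[2][2]; n*=np.sign(n[2])
    return len(q),best,c,n,q[I]
E
python3 - <<'E'
from m import *
for n in ['top','side']:
    s=dict(np.load(n+'.npz')); print(tester(s))
    N,b,c,nn,q=plane(s); print(N,b,c,nn,'tilt',np.arccos(nn[2]),'ydir yaw',np.arctan2(nn[1],nn[0]))
E
```

```text
(171, array([510.26123366, 190.99860445, 149.39471992]), ((511.4906921386719, 192.23648071289062), (27.49996566772461, 27.87067413330078), 12.115449905395508))
2775 696 [ 466.96325744 -173.95494202   54.22898682] [-0.22889621 -0.04025366  0.9726182 ] tilt 0.23455352312792996 ydir yaw -2.967512773875109
(97, array([506.41361327, 182.39116258, 144.5431253 ]), ((511.6217346191406, 188.748291015625), (33.44671630859375, 32.28248977661133), 12.033973693847656))
2411 567 [ 460.30618868 -184.30933128   51.66448438] [-0.22523302 -0.05425607  0.97279308] tilt 0.23379990334207612 ydir yaw -2.905207637131387
```

Emit:
carry_out --rows "1 -0.372 -0.176 -0.03 0 0 -0.672;1 -0.372 -0.176 -0.03 0 0 -0.672;1 -0.372 -0.176 -0.03 0 0 -0.672;1 -0.372 -0.176 -0.03 0 0 -0.672;1 -0.372 -0.176 -0.03 0 0 -0.672;1 -0.372 -0.176 -0.03 0 0 -0.672;1 -0.372 -0.176 -0.03 0 0 -0.672;1 -0.372 -0.176 -0.03 0 0 -0.672;1 -0.372 -0.176 -0.03 0 0 -0.672;1 -0.372 -0.176 -0.03 0 0 -0.672;1 -0.372 -0.176 -0.03 0 0 -0.672;1 -0.372 -0.176 -0.03 0 0 -0.672"

```text
clock: 2.0
eef_pos: [510.6, 191.5, 226.3]
eef_rot: [[-0.978, -0.208, -0.0], [-0.208, 0.978, 0.0], [0.0, 0.0, -1.0]]
contact_force: [-1.3, -0.5, 1.2]
grip_width: 85.5
grip_force: 0.0
```

```bash
python3 - <<'E'
from m import *
st=bot.sense(); print(st['eef_pos'],np.round(st['eef_rot'],3).tolist(),st['clock'])
s=snap('wrist'); np.savez('w1.npz',**s); cv2.imwrite('pics/w1.png',s['image'][:,:,::-1])
print(s['vfov'],np.round(s['cam_to_world'],3).tolist())
print(tester(s,True))
N,b,c,nn,q=plane(s,True); print(N,b,c,nn,'tilt',np.arccos(nn[2]))
E
```

```text
[510.5625009  191.49628521 226.34228799] [[-0.978, -0.208, -0.0], [-0.208, 0.978, 0.0], [0.0, 0.0, -1.0]] 2.0
65.70646984690485 [[-0.207, -0.925, -0.319, 428.332], [0.978, -0.196, -0.067, 173.653], [-0.0, -0.326, 0.946, 403.762], [0.0, 0.0, 0.0, 1.0]]
(1487, array([509.23319537, 190.8452303 , 149.36437365]), ((511.36053466796875, 191.2557373046875), (27.711849212646484, 27.452571868896484), 12.40053653717041))
7029 3031 [ 462.37579534 -158.02272677   54.7102773 ] [-0.24022748 -0.04458747  0.96969207] tilt 0.24682897357869868
```

View pics/w1.png

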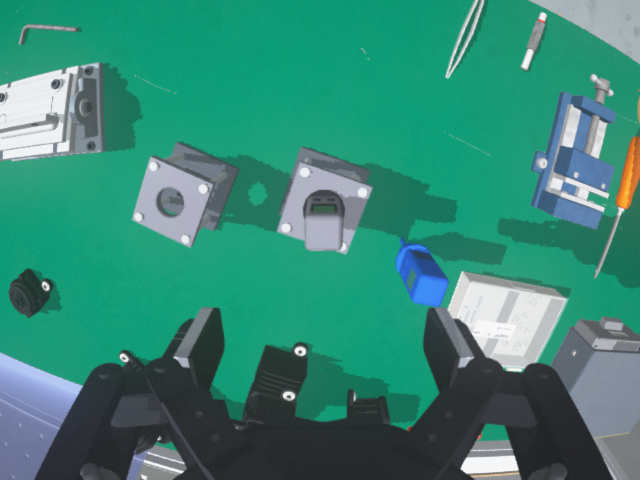

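The picture shows the grey tester in its rest at about (323,225) under the gripper, with the blue one well clear at (425,275). Next I descend and grip.

Emit:
carry_out --rows "1 -0.001 0 0.04 0 0 0;1 -0.001 0 0.08 0 0 0;1 -0.001 0 0.11 0 0 0;1 -0.001 0 0.12 0 0 0;1 -0.001 0 0.12 0 0 0;-1 -0.001 0 0.12 0 0 0;-1 -0.001 0 0.12 0 0 0;-1 -0.001 0 0.12 0 0 0;-1 -0.001 0 0.12 0 0 0;-1 -0.001 0 0.12 0 0 0;-1 -0.001 0 0.12 0 0 0;-1 -0.001 0 0.12 0 0 0"

```text
clock: 3.25
eef_pos: [512.4, 191.3, 107.4]
eef_rot: [[-0.978, -0.208, 0.001], [-0.208, 0.978, 0.0], [-0.001, 0.0, -1.0]]
contact_force: [-0.6, 0.8, 7.6]
grip_width: 25.9
grip_force: 59.1
```

Emit:
carry_out --rows "-1 0 0 0 0 0 0;-1 0 0 -0.015 0 0 0;-1 0 0 -0.045 0 0 0;-1 0 0 -0.08 0 0 0;-1 0 0 -0.11 0 0 0;-1 0 0 -0.13 0 0 0;-1 0 0 -0.13 0 0 0;-1 0 0 -0.13 0 0 0"

```text
clock: 4.05
eef_pos: [511.9, 191.1, 235.7]
eef_rot: [[-0.978, -0.208, -0.0], [-0.208, 0.978, -0.0], [0.0, -0.0, -1.0]]
contact_force: [-0.9, 0.2, -2.6]
grip_width: 26.5
grip_force: 59.9
```

```bash
python3 - <<'E'
from m import *
st=bot.sense(); print({k:np.round(v,3).tolist() for k,v in st.items()})
E
```

```text
{'clock': 4.05, 'joints': [0.216, 0.081, 1.436, -0.0, 1.625, -1.564], 'dq': [-0.0, 0.013, 0.024, -0.0, -0.003, 0.001], 'effort': [0.087, -69.48, -61.862, 0.002, 0.224, 0.0], 'eef_pos': [511.88, 191.064, 235.69], 'eef_rot': [[-0.978, -0.208, -0.0], [-0.208, 0.978, -0.0], [0.0, -0.0, -1.0]], 'contact_force': [-0.94, 0.159, -2.591], 'ft_torque': [-0.071, -0.044, 0.048], 'grip_force': 59.898, 'grip_width': 26.549}
```

Emit:
carry_out --rows "-1 0.012 -0.045 0 0 0 0;-1 0.025 -0.095 0 0 0 0;-1 0.038 -0.145 0 0 0 0;-1 0.051 -0.195 0 0 0 0;-1 0.06 -0.23 0 0 0 0;-1 0.064 -0.243 0 0 0 0;-1 0.064 -0.243 0 0 0 0;-1 0.064 -0.243 0 0 0 0"

```text
clock: 4.85
eef_pos: [499.6, -59.3, 235.5]
eef_rot: [[-0.978, -0.207, -0.001], [-0.207, 0.978, 0.001], [0.001, 0.001, -1.0]]
contact_force: [-0.7, 0.0, -1.9]
grip_width: 26.0
grip_force: 60.1
```

```bash
python3 - <<'E'
from m import *
st=bot.sense(); print(st['eef_pos'],np.round(st['eef_rot'],3).tolist(),st['clock'])
s=snap('wrist'); np.savez('w2.npz',**s)
im=s['image'][:,:,::-1]
N,b,c,nn,q=plane(s,True); print(N,b,c,nn,'tilt',np.arccos(nn[2]))
g=np.mgrid[0:480,0:640]; p,ok=pts(s,g[0],g[1],True)
m=ok&(p[...,0]>405)&(p[...,0]<535)&(p[...,1]>-265)&(p[...,1]<-85)&(p[...,2]>20)
r,cc=np.nonzero(m); print(r.min(),r.max(),cc.min(),cc.max())
cv2.imwrite('pics/w2.png',im)
E
```

```text
[499.6295726  -59.29298959 235.50740296] [[-0.978, -0.207, -0.001], [-0.207, 0.978, 0.001], [0.001, 0.001, -1.0]] 4.85
14250 7250 [ 465.59099024 -170.88072383   54.72924056] [-0.2404589  -0.0462263   0.96955796] tilt 0.24737726061447934
100 479 67 307
```

View pics/w2.png

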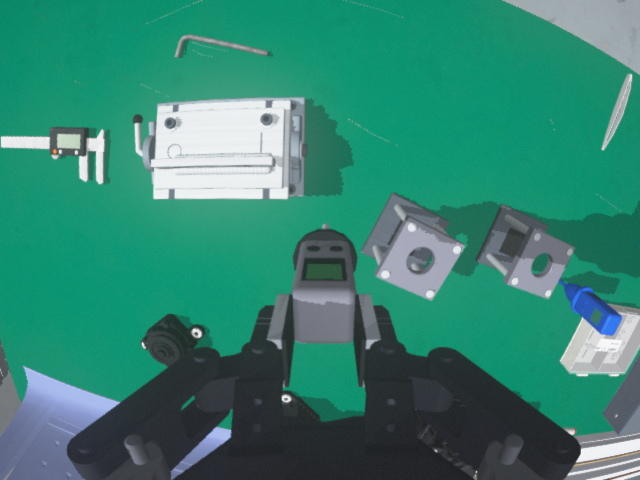

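The view shows the bracket at columns 153–305, rows 98–198, with the ring at about (175,151). Next I rectify the plate plane to find the ring, line, bolts and web accurately.

```bash
cat > ortho.py <<'E'
from m import *
def frame(n,a):
    y=np.array([-np.sin(a),np.cos(a),0]); y-=n*(y@n); y/=np.linalg.norm(y); return np.stack([np.cross(y,n),y,n],1)
def proj(s,P):
    M=s['cam_to_world']; q=(P-M[:3,3])@M[:3,:3]; x,y,z=q[...,0],-q[...,1],-q[...,2]
    r=np.hypot(x,y)+1e-9; th=np.arctan2(r,z); return s['cx']+s['f']*th*x/r, s['cy']+s['f']*th*y/r
def ortho(s,c,R,hx=60,hy=90,k=4):
    # image: right = -y (bracket), up = +x
    X,Y=np.meshgrid(np.arange(hx,-hx,-1/k),np.arange(hy,-hy,-1/k),indexing='ij')
    P=c+X[...,None]*R[:,0]+Y[...,None]*R[:,1]
    u,v=proj(s,P); return cv2.remap(s['image'][:,:,::-1].copy(),u.astype(np.float32),v.astype(np.float32),cv2.INTER_CUBIC)
E
python3 - <<'E'
from ortho import *
s=dict(np.load('w2.npz')); N,b,c,n,q=plane(s,True)
# web top points : yaw from their direction
g=np.mgrid[0:480,0:640]; p,ok=pts(s,g[0],g[1],True); d=(p-c)@n
R=frame(n,.19); L=(p-c)@R
m=ok&(abs(L[...,0])<60)&(abs(L[...,1])<75)&(d>18)&(d<28); w=p[m]
cw=w.mean(0); u=np.linalg.svd(w-cw,full_matrices=False)[2][0]; u*=np.sign(u[1]); print('web dir',u,'yaw',np.arctan2(-u[0],u[1]),'d',np.median(d[m]),m.sum(),'n.u',n@u)
a=np.arctan2(-u[0],u[1]); R=frame(n,a); lw=(w-c)@R; print('web x,y range',np.percentile(lw[:,:2],[1,50,99],axis=0).round(1).tolist())
lq=(q-c)@R; print('plate',np.percentile(lq[:,:2],[0.5,99.5],axis=0).round(1).tolist())
np.savez('fr.npz',c=c,R=R); print(R.round(4).tolist(),c)
o=ortho(s,c,R); cv2.imwrite('pics/o1.png',o)
E
```

```text
web dir [-0.1859768   0.98255111 -0.00243841] yaw 0.1870664720614465 d 23.944458716003247 1106 n.u -0.0030641006352769636
web x,y range [[14.4, -61.9], [18.8, 0.3], [22.9, 55.9]]
plate [[-36.7, -82.3], [42.4, 75.8]]
[[0.9526, -0.1861, -0.2405], [0.1803, 0.9825, -0.0462], [0.2449, 0.0007, 0.9696]] [ 465.59099024 -170.88072383   54.72924056]
```

View pics/o1.png

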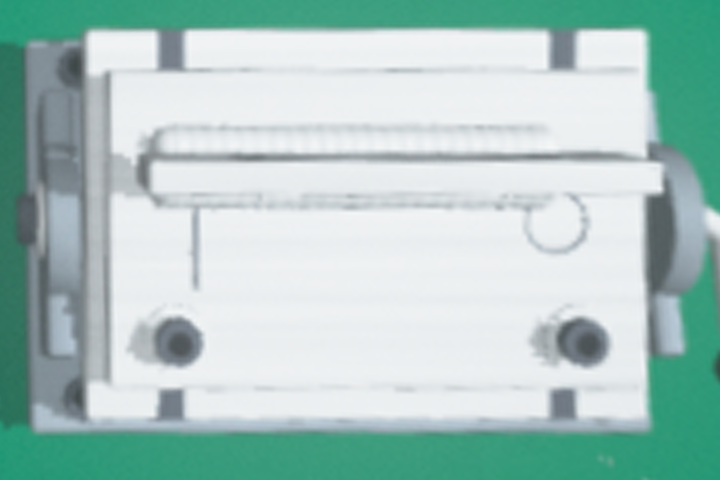

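```bash
cat > go.py <<'E'
from ortho import *
import sys
from scipy.spatial.transform import Rotation as Ro
f=np.load('fr.npz'); c,R=f['c'],f['R']; O=c+R@np.array([2.6,-4.0,0]); TL=92.4
Rt=np.stack([-R[:,0],R[:,1],-R[:,2]],1)
st=bot.sense(); p,Rc=st['eef_pos'],st['eef_rot']
loc=(p+Rc[:,2]*TL-O)@R
print('tip(ext) in bracket',loc.round(2),'tilt err',np.arccos(Rc[:,2]@-R[:,2]).round(4),'F in bracket',(st['contact_force']@R).round(2),'t',st['clock'],'w',round(st['grip_width'],1))
if len(sys.argv)>3:
    T=O+R@np.array([float(v) for v in sys.argv[1:4]])-Rt[:,2]*TL
    print('shift m',((T-p)@Rc/1000).round(4),'rot',Ro.from_matrix(Rc.T@Rt).as_rotvec().round(4),'T',T.round(1))
E
python3 go.py 1 45 45; python3 go.py 1 45 15
```

```text
tip(ext) in bracket [ 71.74 107.83  72.53] tilt err 0.2482 F in bracket [-0.56 -0.17 -2.1 ] t 4.9 w 25.7
shift m [ 0.0859 -0.0609  0.0469] rot [ 0.0028 -0.2482  0.0225] T [ 428.3 -136.3  188.9]
tip(ext) in bracket [ 71.74 107.83  72.53] tilt err 0.2482 F in bracket [-0.56 -0.17 -2.1 ] t 4.9 w 25.7
shift m [ 0.0785 -0.0611  0.076 ] rot [ 0.0028 -0.2482  0.0225] T [ 435.6 -134.9  159.8]
```

Emit:
carry_out --rows "-1 0.03 -0.02 0.005 0 -0.08 0.008;-1 0.06 -0.04 0.02 0.001 -0.16 0.015;-1 0.08 -0.055 0.035 0.002 -0.22 0.02;-1 0.086 -0.061 0.045 0.003 -0.248 0.0225;-1 0.086 -0.061 0.047 0.003 -0.248 0.0225;-1 0.086 -0.061 0.047 0.003 -0.248 0.0225;-1 0.086 -0.061 0.047 0.003 -0.248 0.0225;-1 0.086 -0.061 0.047 0.003 -0.248 0.0225"

```text
clock: 5.7
eef_pos: [429.1, -136.7, 189.8]
eef_rot: [[-0.952, -0.187, 0.241], [-0.182, 0.982, 0.046], [-0.245, -0.0, -0.969]]
contact_force: [0.7, 0.1, -2.0]
grip_width: 25.9
grip_force: 60.2
```

```bash
python3 go.py 1 45 10; python3 - <<'E'
from ortho import *
s=snap('wrist'); np.savez('w3.npz',**s); cv2.imwrite('pics/w3.png',s['image'][:,:,::-1])
f=np.load('fr.npz'); c,R=f['c'],f['R'];O=c+R@np.array([2.6,-4.0,0])
for P in ([1,45,45],[2,45,0],[2,-45,0]): print(P,proj(s,O+R@np.array(P,float)))
s=snap('side'); cv2.imwrite('pics/s3.png',cv2.resize(s['image'][200:340,230:400,::-1],None,fx=4,fy=4,interpolation=2))
E
```

```text
tip(ext) in bracket [ 1.9  44.41 45.72] tilt err 0.0007 F in bracket [ 0.19 -0.07 -2.15] t 5.7 w 25.9
shift m [0.0009 0.0006 0.0357] rot [-0.0006  0.0004  0.0014] T [ 436.8 -134.7  154.9]
[1, 45, 45] (np.float64(324.9422317485858), np.float64(224.48727288040783))
[2, 45, 0] (np.float64(324.80832837762995), np.float64(210.48577395127302))
[2, -45, 0] (np.float64(224.7259973854587), np.float64(211.0179738877639))
```

View pics/w3.png

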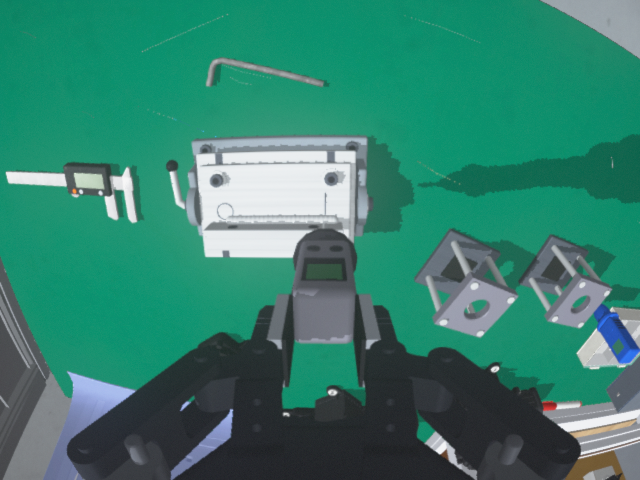

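View pics/s3.png

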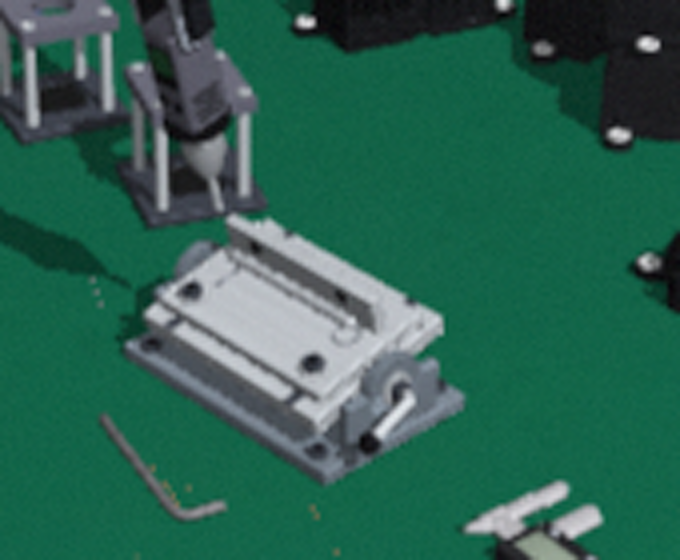

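Wrist: ring at (225,211) and start line at column 325, both matching the prediction. Side: tip at about (284.5,252.5) and ring at about (316.5,282.5). I compare these with the projected positions.

```bash
python3 - <<'E'
from ortho import *
s=dict(np.load('side.npz')); M=s['cam_to_world']
f=np.load('fr.npz'); c,R=f['c'],f['R'];O=c+R@np.array([2.6,-4.0,0])
def pj(P):
    q=M[:3,:3].T@(O+R@np.array(P,float)-M[:3,3]); return (s['cx']-s['f']*q[0]/q[2], s['cy']+s['f']*q[1]/q[2])
for P in ([1.9,44.4,45.7],[.9,44.4,45.7],[1.9,44.4,48.7],[1.9,47.4,45.7],[2,-45,0],[2,45,0],[-27,-50,6.5],[-27,50,6.5]): print(P,np.round(pj(P),1))
w=dict(np.load('w3.npz')); N,b,cc,n,q=plane(w,True); print('w3 plane',n,'height at O',(cc-O)@R,b,'ang',np.arccos(n@R[:,2]))
E
```

```text
[1.9, 44.4, 45.7] [285.5 252.2]
[0.9, 44.4, 45.7] [285.2 252.4]
[1.9, 44.4, 48.7] [285.2 251.2]
[1.9, 47.4, 45.7] [284.6 251.7]
[2, -45, 0] [316.4 283.1]
[2, 45, 0] [289.1 267.1]
[-27, -50, 6.5] [308.2 289.4]
[-27, 50, 6.5] [277.9 271.2]
w3 plane [-0.24392101 -0.04449887  0.96877365] height at O [-8.84100207 -1.40029966 -0.08984879] 8609 ang 0.003947831539112198
```

Emit:
carry_out --rows "-1 0.0004 0.0006 0.01 0 0 0;-1 0.0004 0.0006 0.022 0 0 0;-1 0.0004 0.0006 0.032 0 0 0;-1 0.0004 0.0006 0.039 0 0 0;-1 0.0004 0.0006 0.0407 0 0 0;-1 0.0004 0.0006 0.0407 0 0 0;-1 0.0004 0.0006 0.0407 0 0 0;-1 0.0004 0.0006 0.0407 0 0 0"

```text
clock: 6.6
eef_pos: [437.8, -135.2, 150.3]
eef_rot: [[-0.952, -0.185, 0.242], [-0.18, 0.983, 0.045], [-0.246, -0.001, -0.969]]
contact_force: [-0.6, -0.5, -1.6]
grip_width: 26.2
grip_force: 60.2
```

```bash
python3 go.py 1.5 45 0
```

```text
tip(ext) in bracket [ 0.85 44.12  5.25] tilt err 0.0019 F in bracket [-1.05 -0.39 -1.42] t 6.6 w 26.2
shift m [-0.0007  0.0007  0.0053] rot [-0.0016  0.001  -0.0004] T [ 439.6 -134.1  145.3]
```

Emit:
carry_out --rows "-1 0 0.0005 0.003 0 0 0;-1 0 0.0005 0.004 0 0 0;-1 0 0.0005 0.004 0 0 0"

```text
clock: 6.9
eef_pos: [438.5, -134.3, 145.8]
eef_rot: [[-0.953, -0.186, 0.241], [-0.18, 0.983, 0.045], [-0.245, -0.0, -0.969]]
contact_force: [1.2, 0.2, -2.2]
grip_width: 25.8
grip_force: 60.2
```

Emit:
carry_out --rows "-1 0 0 0.001 0 0 0;-1 0 0 0.002 0 0 0;-1 0 0 0.002 0 0 0"

```text
clock: 7.2
eef_pos: [439.1, -134.3, 144.0]
eef_rot: [[-0.953, -0.186, 0.241], [-0.18, 0.983, 0.045], [-0.245, -0.0, -0.969]]
contact_force: [-1.4, 0.6, 0.9]
grip_width: 25.9
grip_force: 60.4
```

Emit:
carry_out --rows "-1 0 0 0.001 0 0 0;-1 0 0 0.002 0 0 0;-1 0 0 0.002 0 0 0"

```text
clock: 7.5
eef_pos: [439.6, -134.2, 142.0]
eef_rot: [[-0.953, -0.186, 0.241], [-0.18, 0.983, 0.045], [-0.245, -0.0, -0.969]]
contact_force: [-0.7, -0.1, -1.1]
grip_width: 26.1
grip_force: 60.5
```

```bash
for i in 1 2 3; do python3 go.py; python3 -c "
from cell import bot; bot.snapshot('side')"; done
```

```text
tip(ext) in bracket [ 0.64 44.86 -3.19] tilt err 0.0012 F in bracket [-0.98  0.05 -0.92] t 7.5 w 26.1
tip(ext) in bracket [ 0.68 44.83 -3.13] tilt err 0.0013 F in bracket [-1.2   0.16  0.3 ] t 7.55 w 25.7
tip(ext) in bracket [ 0.68 44.84 -3.1 ] tilt err 0.0012 F in bracket [-1.79 -0.47  0.54] t 7.6 w 26.1
```

Emit:
carry_out --rows "-1 0 0 0.001 0 0 0;-1 0 0 0.002 0 0 0;-1 0 0 0.002 0 0 0"

```text
clock: 7.95
eef_pos: [440.0, -134.1, 140.1]
eef_rot: [[-0.953, -0.185, 0.241], [-0.18, 0.983, 0.045], [-0.245, -0.0, -0.969]]
contact_force: [-0.6, -0.6, 1.3]
grip_width: 25.9
grip_force: 60.6
```

```bash
cat > avg.py <<'E'
from ortho import *
f=np.load('fr.npz'); R=f['R'];F=[]
for i in range(8):
    bot.snapshot('side'); F.append(bot.sense()['contact_force']@R)
F=np.array(F); print('F mean',F.mean(0).round(2),'sd of mean',(F.std(0)/8**.5).round(2))
E
python3 go.py;python3 avg.py
```

```text
tip(ext) in bracket [ 0.61 44.84 -5.22] tilt err 0.0012 F in bracket [-0.34 -0.44  1.45] t 7.95 w 25.9
F mean [-0.27  0.34  1.23] sd of mean [0.12 0.18 0.17]
```

Emit:
carry_out --rows "-1 0 -0.001 0 0 0 0;-1 0 -0.003 0 0 0 0;-1 0 -0.005 0 0 0 0;-1 0 -0.007 0 0 0 0;-1 0 -0.009 0 0 0 0;-1 0 -0.011 0 0 0 0;-1 0 -0.013 0 0 0 0;-1 0 -0.015 0 0 0 0;-1 0 -0.017 0 0 0 0;-1 0 -0.019 0 0 0 0;-1 0 -0.021 0 0 0 0;-1 0 -0.022 0 0 0 0"

```text
clock: 9.55
eef_pos: [444.1, -155.9, 140.2]
eef_rot: [[-0.953, -0.185, 0.241], [-0.18, 0.983, 0.045], [-0.245, -0.0, -0.969]]
contact_force: [-1.6, 2.3, 0.7]
grip_width: 25.9
grip_force: 60.5
```

```bash
python3 go.py;python3 avg.py;python3 go.py 0.8 0 -5.2
```

```text
tip(ext) in bracket [ 0.63 22.63 -5.09] tilt err 0.0013 F in bracket [-0.94  2.51  0.95] t 9.55 w 25.9
F mean [-0.74  0.38  1.19] sd of mean [0.14 0.13 0.13]
tip(ext) in bracket [ 0.69 22.78 -5.03] tilt err 0.0015 F in bracket [-0.19  0.21  1.52] t 9.95 w 25.5
shift m [-0.0002 -0.0229  0.0002] rot [-0.0013  0.0007 -0.0003] T [ 448.6 -178.2  140.1]
```

Emit:
carry_out --rows "-1 0 -0.001 0 0 0 0;-1 0 -0.003 0 0 0 0;-1 0 -0.005 0 0 0 0;-1 0 -0.007 0 0 0 0;-1 0 -0.009 0 0 0 0;-1 0 -0.011 0 0 0 0;-1 0 -0.013 0 0 0 0;-1 0 -0.015 0 0 0 0;-1 0 -0.017 0 0 0 0;-1 0 -0.019 0 0 0 0;-1 0 -0.021 0 0 0 0;-1 0 -0.0227 0 0 0 0"

```text
clock: 11.15
eef_pos: [448.4, -178.2, 140.2]
eef_rot: [[-0.953, -0.185, 0.241], [-0.18, 0.983, 0.045], [-0.245, -0.0, -0.969]]
contact_force: [-1.0, 1.8, 2.0]
grip_width: 26.2
grip_force: 60.5
```

```bash
python3 go.py;python3 avg.py;python3 go.py 0.8 -22 -5.2
```

```text
tip(ext) in bracket [ 0.64 -0.05 -5.06] tilt err 0.0013 F in bracket [-0.11  2.    2.11] t 11.15 w 26.2
F mean [-0.49 -0.04  1.14] sd of mean [0.17 0.21 0.19]
tip(ext) in bracket [ 0.69  0.02 -4.99] tilt err 0.0016 F in bracket [-0.55 -1.25  0.8 ] t 11.55 w 26.0
shift m [-0.0002 -0.0221  0.0002] rot [-0.0014  0.0007 -0.0004] T [ 452.7 -199.8  140.1]
```

Emit:
carry_out --rows "-1 0 -0.001 0 0 0 0;-1 0 -0.003 0 0 0 0;-1 0 -0.005 0 0 0 0;-1 0 -0.007 0 0 0 0;-1 0 -0.009 0 0 0 0;-1 0 -0.011 0 0 0 0;-1 0 -0.013 0 0 0 0;-1 0 -0.015 0 0 0 0;-1 0 -0.017 0 0 0 0;-1 0 -0.019 0 0 0 0;-1 0 -0.021 0 0 0 0;-1 0 -0.0225 0 0 0 0"

```text
clock: 12.75
eef_pos: [452.5, -200.3, 140.2]
eef_rot: [[-0.953, -0.185, 0.241], [-0.18, 0.983, 0.045], [-0.245, -0.0, -0.969]]
contact_force: [-1.2, 2.1, 0.8]
grip_width: 26.0
grip_force: 60.5
```

```bash
python3 avg.py;python3 go.py 1 -45 -5.2
```

```text
F mean [-0.36  0.25  0.94] sd of mean [0.16 0.24 0.22]
tip(ext) in bracket [  0.67 -22.5   -4.96] tilt err 0.0016 F in bracket [-0.86  0.02  1.43] t 13.15 w 25.8
shift m [-0.0004 -0.0226  0.0003] rot [-0.0015  0.0007 -0.0004] T [ 457.2 -222.4  140.1]
```

Emit:
carry_out --rows "-1 0 -0.001 0 0 0 0;-1 0 -0.003 0 0 0 0;-1 0 -0.005 0 0 0 0;-1 0 -0.007 0 0 0 0;-1 0 -0.009 0.0002 0 0 0;-1 0 -0.011 0.0002 0 0 0;-1 0 -0.013 0.0003 0 0 0;-1 -0.0002 -0.015 0.0003 0 0 0;-1 -0.0003 -0.017 0.0004 0 0 0;-1 -0.0004 -0.019 0.0004 0 0 0;-1 -0.0005 -0.021 0.0005 0 0 0;-1 -0.0005 -0.0225 0.0005 0 0 0"

```text
clock: 14.35
eef_pos: [457.3, -222.3, 139.8]
eef_rot: [[-0.953, -0.185, 0.241], [-0.18, 0.983, 0.045], [-0.245, -0.0, -0.969]]
contact_force: [-0.8, 1.6, 1.1]
grip_width: 25.9
grip_force: 60.6
```

```bash
python3 avg.py;python3 go.py 1 -45 -5.2; python3 - <<'E'
from ortho import *
s=bot.snapshot('side'); cv2.imwrite('pics/s5.png',cv2.resize(s['image'][220:320,270:380,::-1],None,fx=6,fy=6,interpolation=2))
E
```

```text
F mean [-0.77  0.83  1.42] sd of mean [0.1  0.29 0.15]
tip(ext) in bracket [  1.17 -44.98  -5.43] tilt err 0.0016 F in bracket [-0.72  1.03  0.54] t 14.75 w 26.4
shift m [ 0.0001 -0.0002 -0.0002] rot [-0.0014  0.0007 -0.0004] T [ 457.2 -222.4  140.1]
```

View pics/s5.png

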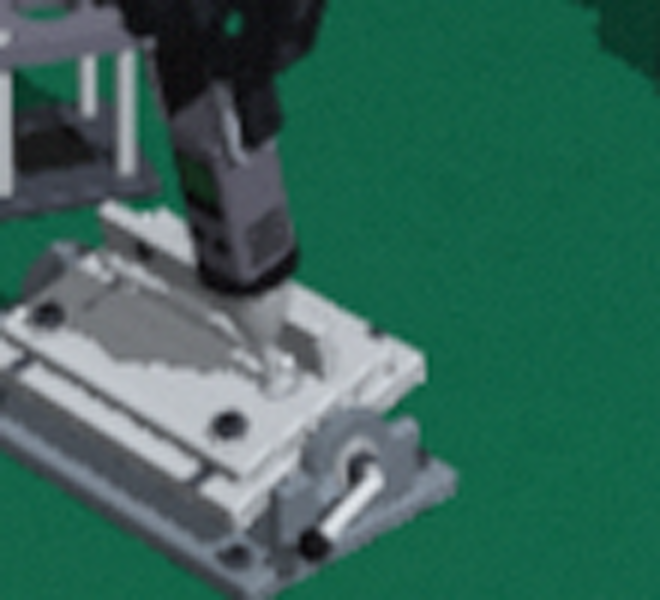

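The picture shows the nose standing inside the ring at crop px (280,380), with the tester square to the plate. The spring force is about 3.3 N, near mid travel, so I hand in.

```bash
python3 -c "
from cell import bot; print(bot.job_done())"
```

```text
the job is handed in; nothing more can be done
None
```

The tester was drawn from the start line to the ring and handed in at about 15 s, still gripped and square to the plate, with its nose pressed about 5 mm inside the ring; no verdict came back.

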